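# Put the milling tool holders back in their own pockets

### The job

The red, blue and yellow tool holders have been put back in one another's pockets of the rack. Change them round, parking one wherever there is a free place, until each sits fully down in the pocket whose collar has the colour of its ring; only when those three are right, move the tall green-ringed drill chuck from the tightening fixture to its green pocket, last because it would stand in the way of the others. Let go of everything and leave all four upright.

Things in the scene. Friction and masses are not known exactly. Their poses are not given: they have to be found in the camera images.
- collet_chuck_red: Tool holder, upright: collet chuck with a dark slotted nut and a slim cutter. Origin on its axis at the flange underside, z up. Below: taper 26 mm wide at the top, 16 mm at -36, 10 mm stud to -48 mm. Above: flange 44 mm diameter 0 to 18 mm, red ring 18 to 23, nut 29 mm diameter to 45, cutter 10 mm diameter to 66; 0.34 kg
- side_lock_blue: Tool holder, upright: plain bright nose and a cutter with golden edges. Origin on its axis at the flange underside, z up. Below: taper 26 mm wide at the top, 16 mm at -36, 10 mm stud to -48 mm. Above: flange 44 mm diameter 0 to 18 mm, blue ring 18 to 23, nose 31 mm diameter to 44, cutter 14 mm diameter to 64; 0.38 kg
- face_mill_yellow: Tool holder, upright: short bright face mill with golden inserts. Origin on its axis at the flange underside, z up. Below: taper 26 mm wide at the top, 16 mm at -36, 10 mm stud to -48 mm. Above: flange 44 mm diameter 0 to 18 mm, yellow ring 18 to 23, cutter body 33 mm diameter, top at 50; 0.36 kg
- drill_chuck_green: Tool holder, upright: tall black drill chuck, starts in the fixture. Origin on its axis at the flange underside, z up. Below: taper 26 mm wide at the top, 16 mm at -36, 10 mm stud to -48 mm. Above: flange 44 mm diameter 0 to 18 mm, green ring 18 to 23, sleeve 34 mm diameter 35 to 95 (grip here: too tall to grip the flange), jaws to 118; 0.5 kg
- pocket_red: Fixed black 93 mm square with a red collar (66 mm across, seen round a holder) about a 30 mm bore, 60 mm deep. Origin at the bench below the bore, z up; mouth 60 mm above it: a seated holder's origin is there, 2 mm play sideways. At the start a holder of another colour stands in it. One of a 2 x 2 rack at 95 mm centres, in any order.
- pocket_blue: Fixed black 93 mm square with a blue collar (66 mm across, seen round a holder) about a 30 mm bore, 60 mm deep. Origin at the bench below the bore, z up; mouth 60 mm above it: a seated holder's origin is there, 2 mm play sideways. At the start a holder of another colour stands in it. One of a 2 x 2 rack at 95 mm centres, in any order.
- pocket_yellow: Fixed black 93 mm square with a yellow collar (66 mm across, seen round a holder) about a 30 mm bore, 60 mm deep. Origin at the bench below the bore, z up; mouth 60 mm above it: a seated holder's origin is there, 2 mm play sideways. At the start a holder of another colour stands in it. One of a 2 x 2 rack at 95 mm centres, in any order.
- pocket_green: Fixed black 93 mm square with a green collar (66 mm across, seen round a holder) about a 30 mm bore, 60 mm deep. Origin at the bench below the bore, z up; mouth 60 mm above it: a seated holder's origin is there, 2 mm play sideways. Empty at the start. One of a 2 x 2 rack at 95 mm centres, in any order.
- tightening_fixture: Fixed blue round bench fixture, 66 mm across at the top, on a steel base plate 90 x 70 mm, with an upright 30 mm bore like a pocket's; the drill chuck stands in it at the start. Origin at the bench below the bore, z up; mouth 70 mm above it.
Things that resemble listed ones, but are neither listed nor needed, are in the scene too. What is shaped like the drill_chuck_green but pink or turquoise is not meant.

How it is judged:
By the outcome, as a careful person would: the job done as asked, in the order asked, and still so for the second after the job is handed in, with the robot touching nothing.
It also fails if it takes over 112 s, if anything falls off the work surface, if the arm or the gripper's body presses on something with over 40 N, if the wrist force passes 120 N, or if a joint passes its speed limit or range.

### The arm

A 7-joint arm with a two-finger parallel gripper is mounted at the origin on a cart in front of the work surface, level with it; the furniture and walls round the work are solid. World frame = base frame: x ahead of the robot, y to its left, z up, the work surface at z = 0. Lengths are in mm, angles in degrees, forces in N, time in s.
With the tool pointing down it reaches from about 400 to 900 mm from the base axis. Payload 5.5 kg.
Tool frame: the origin (TCP) lies on the centre line of the jaws, within the pads' length; the fingertips stand 14 mm ahead of it and the grasp point (between the pads) lies 5 mm behind it; z points along the fingers, y is the line along which they close (so a half turn about z gives the same grasp; the last joint's range is limited). The gripper opens to 92 mm and grips with 3 to 60 N. Pads are 19 mm wide; open, the fingers measure 130 mm over their backs; the gripper's body (75 mm by 190 mm) begins 47 mm behind the grasp point.
Start: joints at [-59.519, 28.699, -24.465, 88.831, 12.651, 65.22, -12.049], TCP at [172.586, 626.669, 240.729] pointing down, gripper open.
Joint ranges: [-164.97, 164.97], [-17.58, 116.51], [-87.97, 89.64], [11.32, 138.91], [-80.73, 260.73], [10.89, 115.49], [-147.41, 147.41]. Speed limits (degrees/s): [147.25, 147.25, 180, 180, 180, 180, 180].

### API

Orientations are given as [roll, pitch, yaw] about the fixed x, y, z axes, in that order (R = Rz(yaw) Ry(pitch) Rx(roll)).
In Python, from bench import readout, read_camera, hand_in, nets gives the robot as it stands.
- The arm moves only by the tool move_arm, never from a script. Its argument "moves" is a list that holds one entry, the list of rows, each a list of 7 numbers: the opening, from 0 (shut) to 1 (fully open), then the shift along the tool's x, y, z in cm, then the turn, a rotation vector about the tool's x, y, z in degrees. A call has 1 to 5 rows; each row is the pose to reach, as a shift and turn from the pose commanded when the call began, along the tool's axes at that moment; what a row does not reach only later rows make up. A row lasts 1/10 s, in which the tool goes at most 50 mm and 8.59 degrees, less where a joint would pass 70% of its speed; a pose out of reach is approached as far as the arm can. A call with a gripper value outside its range is refused whole. The fingers move at their own pace and stop on an object; "squeeze" is the grip in N (left out, the last holds). Time passes only in rows, so rows that repeat a pose let the fingers close. It gives the time, the measured TCP pose, the force, the opening and the grip force at its end, in the units of the state.
- readout.state(): the state, without advancing time (a new reading comes with each control period).
- read_camera(name): name is "side" or "top"; returns a dict with "pixels" (384x512x3 uint8, red, green, blue), "depth" (384x512 float32, mm along the optical axis (not along the pixel's ray), 0 where there is no reading), "K" (3x3 intrinsics, pixels), "xyz" and "orientation" of the camera in the world. Camera axes: x right, y down, z forward; pixel columns grow to the right and rows downward; lengths in mm; the calibration is good to about 2 mm. A picture is of the moment at which its call begins.
- hand_in(): hands the job in; it is judged then, once.
Trained networks look in a picture, given as the dict that the camera call returned (one of the last four; its "shot" number tells which), for a name from the list of things; names that differ only in an ending like _2 or _b are one class to them, and where a whole thing is asked for, a point or a joint stands for the part that bears it (a point fixed in the world has none). Each returns a list of dicts, best first, with "score" (0 to 1); they miss things now and then, are a little off and sometimes report something else, mostly with a low value. They report only what shows in the picture. A call takes as long as a camera call. They do not tell look-alikes from the thing itself.
- nets.recognise(target, picture): "centre" ([row, column] in pixels, amid what is visible of it).
The state is a dict: "time_s": time; "joint_positions": joint angles; "joint_vel": joint speeds; "tau": joint torques, N m; "eef_pos": TCP position; "eef_rot": TCP orientation; "ft_force": force on the tool from outside, world axes, zero at the start; "wrist_torque": the same for the moment, N m; "opening": finger opening in mm; "grip_force": force on a finger pad.
Only numpy, scipy, OpenCV 4.12 (cv2) and the standard library are available. Lean on these libraries where they do the work, as an engineer would, in place of code of your own. Each camera call takes 0.05 s, during which the arm holds its last target. There are 200 camera calls.

## Working session

There is one attempt and no reset: what is moved stays moved. The work goes in short steps, Python scripts to look and compute and a tool call to move; the robot and the scene stay as the last step left them, time stands still between calls to the robot, and variables do not carry over. Pictures are saved under pics/ and viewed, at most 14 in all, crops included, and the job is handed in when it is done.

Besides the shell and the picture viewer there is one more tool, called after "Emit:" as name(argument=value, ...), one argument or row to a line, values as JSON. move_arm: Moves the arm, as the interface text tells. Its arguments: {"type":"object","properties":{"moves":{"type":"array"},"squeeze":{"type":"number"}},"required":["moves"]}

```bash
mkdir -p pics; cat > h.py <<'E'
import numpy as np, cv2
from scipy.spatial.transform import Rotation as R
from bench import readout, read_camera, hand_in, nets
def pose(p):
    o=np.array(p["orientation"],float)
    if o.shape==(3,3): return o
    if o.size==4: return R.from_quat(o).as_matrix()
    return R.from_euler('xyz',o,degrees=True).as_matrix()
def cloud(p):
    d=p["depth"]; K=np.array(p["K"]); v,u=np.mgrid[:d.shape[0],:d.shape[1]]
    c=np.stack([(u-K[0,2])/K[0,0]*d,(v-K[1,2])/K[1,1]*d,d],-1)
    w=c@pose(p).T+np.array(p["xyz"]); w[d==0]=np.nan; return w
def save(p,n): cv2.imwrite('pics/'+n,p["pixels"][...,::-1])
E
python3 - <<'E'
from h import *
s=readout.state(); print(s["eef_pos"],s["eef_rot"],s["time_s"],s["opening"])
for n in("top","side"):
    p=read_camera(n); save(p,n+"0.png"); c=cloud(p); np.save(n+"0.npy",c); print(n,p["xyz"],p["orientation"],p["K"])
    for t in["collet_chuck_red","side_lock_blue","face_mill_yellow","drill_chuck_green","pocket_red","pocket_blue","pocket_yellow","pocket_green","tightening_fixture"]:
        for r in nets.recognise(t,p)[:2]:
            y,x=[int(round(a)) for a in r["centre"]]; print(t,round(r["score"],2),y,x,np.round(c[y,x]))
E
```

```text
[172.4684612  625.99807966 239.67972272] [-1.79887887e+02 -4.07365076e-03  1.64599448e+02] 0.0 91.80834173851709
top [352.54085391 326.49955397 903.25825377] [-166.90980729   -0.27593117  -85.09677135] [[366.56321235   0.         256.03483882]
 [  0.         366.56321235 182.10839338]
 [  0.           0.           1.        ]]
collet_chuck_red 0.61 220 375 [476.  71. 102.]
collet_chuck_red 0.24 179 382 [570.  57. 103.]
side_lock_blue 0.9 181 383 [566.  54. 101.]
face_mill_yellow 0.54 212 336 [485. 158. 108.]
drill_chuck_green 0.89 163 122 [547. 630. 141.]
drill_chuck_green 0.76 161 204 [566. 454. 144.]
pocket_red 0.56 221 327 [471. 168.  57.]
pocket_blue 0.79 223 366 [474.  79.  61.]
pocket_yellow 0.86 184 372 [567.  66.  61.]
pocket_green 0.68 173 341 [601. 129.  12.]
pocket_green 0.68 220 375 [476.  71. 102.]
tightening_fixture 0.66 184 247 [539. 360.  72.]
side [ 559.53531551 -562.72556735  558.01825368] [-117.58085062   -0.51005397    2.52644231] [[433.51997026   0.         261.20458001]
 [  0.         433.51997026 194.4869659 ]
 [  0.           0.           1.        ]]
collet_chuck_red 0.7 269 233 [487.  53.  86.]
collet_chuck_red 0.64 287 234 [490.  33.  63.]
side_lock_blue 0.9 276 288 [584.  36.  88.]
side_lock_blue 0.36 254 294 [599. 161.  46.]
face_mill_yellow 0.64 238 244 [499. 146.  90.]
face_mill_yellow 0.24 216 280 [570. 332.  34.]
drill_chuck_green 0.75 182 279 [565. 343. 118.]
drill_chuck_green 0.66 138 276 [554. 631. 121.]
pocket_red 0.76 253 254 [519. 138.  62.]
pocket_blue 0.77 287 234 [490.  33.  63.]
pocket_blue 0.57 270 232 [485.  50.  86.]
pocket_yellow 0.78 295 286 [581.  18.  62.]
pocket_green 0.74 252 297 [604. 159.  52.]
tightening_fixture 0.58 215 281 [572. 329.  38.]
```

View pics/top0.png

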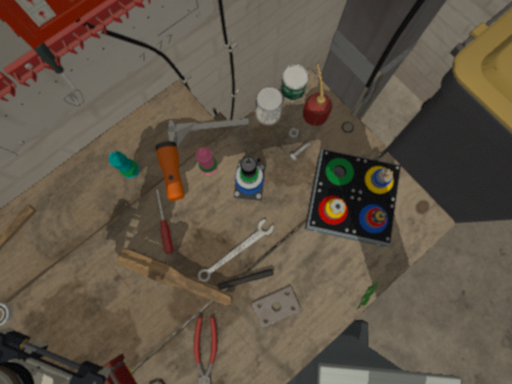

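View pics/side0.png

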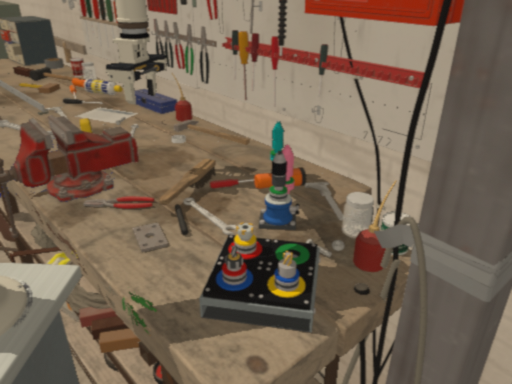

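Red pocket (333,208 top view) holds yellow, blue pocket (375,218) holds red, yellow pocket (380,179) holds blue, and green pocket (340,171) is empty. The green chuck is in the fixture (250,177); pink and turquoise are decoys. The plan is to park yellow in the green pocket. Next I measure precisely.

```bash
cat > m.py <<'E'
from h import *
def masks(px):
    h=cv2.cvtColor(px,cv2.COLOR_RGB2HSV).astype(int); H,S,V=h[...,0],h[...,1],h[...,2]
    g=(S>110)&(V>50)
    return dict(red=g&((H<8)|(H>172)),yellow=g&(H>18)&(H<34),green=g&(H>45)&(H<85),blue=g&(H>95)&(H<125))
def circ(P):
    from scipy.optimize import least_squares
    r=least_squares(lambda q:np.hypot(P[:,0]-q[0],P[:,1]-q[1])-q[2],[*P.mean(0)[:2],25],loss='soft_l1')
    return r.x
def hull_circle(P):  # outer edge of points
    (x,y),r=cv2.minEnclosingCircle(P[:,:2].astype(np.float32)); return x,y,r
E
python3 - <<'E'
from m import *
for n in("top","side"):
    px=cv2.imread(f"pics/{n}0.png")[...,::-1].copy(); c=np.load(n+"0.npy"); M=masks(px)
    for k,m in M.items():
        for zl,zh,t in((52,69,"collar"),(76,88,"ring")):
            s=m&(c[...,2]>zl)&(c[...,2]<zh)&(c[...,0]>400)&(c[...,0]<680)&(c[...,1]>-20)&(c[...,1]<230)
            P=c[s]
            if len(P)>8: print(n,k,t,len(P),"meanz",P[:,2].mean().round(1),"enc",np.round(hull_circle(P),1),"mid",np.round((P.min(0)+P.max(0))[:2]/2,1))
    z=c[...,2]
    # tops around
    ROI=dict(fix=(500,610,320,430),all_rack=(400,680,-20,230))
    s=(c[...,0]>420)&(c[...,0]<650)&(c[...,1]>0)&(c[...,1]<210)&(z>52)&(z<66)
    P=c[s]; print("rack",cv2.minAreaRect(P[:,:2].astype(np.float32)),np.median(P[:,2]))
    s=(c[...,0]>470)&(c[...,0]<640)&(c[...,1]>290)&(c[...,1]<410)
    for zl,zh in((62,75),(85,93),(105,165),(150,200)):
        P=c[s&(z>zl)&(z<zh)]
        if len(P)>4: print("fix",zl,len(P),P[:,2].mean().round(1),np.round(hull_circle(P),1),np.round(np.median(P,0),1))
c=np.load("top0.npy")
g=np.full((20,24),-99.)   # height map 40mm, x 200..1000, y -160..800
for x,y,z in c.reshape(-1,3):
    if np.isfinite(x):
        i,j=int((x-200)//40),int((y+160)//40)
        if 0<=i<20 and 0<=j<24: g[i,j]=max(g[i,j],z)
print("cols y",list(range(-140,800,40)))
for i in range(20): print(220+40*i,g[i].astype(int))
E
```

```text
top red collar 353 meanz 58.6 enc [498.6 155.5  35.9] mid [498.7 155. ]
top red ring 115 meanz 81.9 enc [485.4  63.3  20.2] mid [485.2  64.7]
top yellow collar 343 meanz 58.9 enc [551.8  95.3  95. ] mid [558.5  94.1]
top yellow ring 111 meanz 82.1 enc [529.9 101.7  83.8] mid [525.  102.9]
top green collar 477 meanz 59.4 enc [592.6 144.2  34. ] mid [592.6 144.1]
top blue collar 318 meanz 59.1 enc [487.   61.4  34.5] mid [486.9  61.4]
top blue ring 75 meanz 82.1 enc [538.9  48.7  58.5] mid [538.9  52.8]
rack ((539.189208984375, 101.21561431884766), (189.3099822998047, 189.23861694335938), 82.47614288330078) 56.40400692345656
fix 62 259 69.0 [561.  356.5  32.6] [546.9 352.2  69.5]
fix 85 65 90.8 [561.2 356.6  21.6] [548.3 357.   91.6]
fix 105 129 143.7 [561.1 356.4  17.9] [547.8 354.4 150.1]
fix 150 230 171.1 [561.1 356.4  17.9] [556.4 356.3 170.1]
side red collar 225 meanz 60.2 enc [492.  138.3  58.6] mid [496.8 138.3]
side red ring 173 meanz 83.5 enc [488.4  61.2  21.8] mid [488.2  58.2]
side yellow collar 451 meanz 60.4 enc [537.3 113.6 111.8] mid [543.4 110.2]
side yellow ring 155 m
[... 2109 characters left out ...]
 -99   0 152   8 112 124   3  95  95   8   8   1   2   3
   3 324 344 341 102 -99]
780 [-99 -99 -99 -99 -99 168 421   2 112 183  76  94  95  -4 -99 -76   0   1
 325 341 340 102 -99 -99]
820 [-99 -99 -99 -99  -1 377 378 343   1  77  75  77 -99 -99 -99 -99 -99   1
 324 326 104 -99 -99 -99]
860 [ 50 -99 -99 -99 330 344 -99 335 290  75  75  76 -99 -99 -99 -99 -99 251
 281  85 -99 -99 -99 -99]
900 [ 55 -99 -99 288 297 -99 -99 -99 282   0 -99 -99 -99 -99 -99 -99 208 241
 102 -99 -99 -99 -99 -99]
940 [ 53 -99 -99 -99 -99 -99 -99 -99 -99 -99 -99 -99 -99 -99 -99 166 197 104
 -99 -99 -99 -99 -99 -99]
980 [-99 -99 -99 -99 -99 -99 -99 -99 -99 -99 -99 -99 -99 -99 -63 153 136 -99
 -99 -99 -99 -99 -99 -99]
```

Emit:
move_arm(
  moves=[
    [[0.7,-20,-16.7,0,0,0,-4],[0.7,-20,-16.7,0,0,0,-8.1],[0.7,-20,-16.7,0,0,0,-8.1],[0.7,-20,-16.7,0,0,0,-8.1],[0.7,-20,-16.7,0,0,0,-8.1]],
  ],
)

```text
time_s: 1.5
eef_pos: [316.0, 419.5, 240.9]
eef_rot: [180.0, 0.0, 172.7]
ft_force: [1.1, 0.9, -0.8]
opening: 64.5
grip_force: 0.0
```

```bash
cat > go.py <<'E'
import sys
from h import *
P=dict(green=(593,143.1),red=(498.7,155.2),blue=(486.6,60.9),yellow=(580.9,48.8),fix=(563,355.5))
s=readout.state(); p=np.array(s["eef_pos"]); r=R.from_euler('xyz',s["eef_rot"],degrees=True)
t=R.from_euler('xyz',[180,0,float(sys.argv[3]) if len(sys.argv)>3 else 172.7],degrees=True)
g=np.array([*P[sys.argv[1]],float(sys.argv[2])])
print("t",round(s["time_s"],2),"pos",p.round(1),"rot",np.round(s["eef_rot"],1),"j",np.round(s["joint_positions"]),"open",round(s["opening"],1),"grip",round(s["grip_force"],1),"F",np.round(s["ft_force"],1))
print("shift cm",(r.inv().apply(g-p)/10).round(2),"rotvec",(r.inv()*t).as_rotvec(degrees=True).round(1))
E
python3 go.py red 160
```

```text
t 1.5 pos [316.  419.5 240.9] rot [180.    0.  172.7] j [-36.  16. -24. 107.   7.  59.  20.] open 64.5 grip 0.0 F [ 1.1  0.9 -0.8]
shift cm [-21.47 -23.9    8.09] rotvec [0. 0. 0.]
```

Emit:
move_arm(
  moves=[
    [[0.7,-21.5,-23.9,0,0,0,0],[0.7,-21.5,-23.9,0,0,0,0],[0.7,-21.5,-23.9,0,0,0,0],[0.7,-21.5,-23.9,0,0,0,0],[0.7,-21.5,-23.9,0,0,0,0]],
  ],
)

```text
time_s: 2.0
eef_pos: [458.3, 213.9, 241.2]
eef_rot: [180.0, 0.1, 172.7]
ft_force: [0.5, 0.5, -0.4]
opening: 64.1
grip_force: 0.0
```

Emit:
move_arm(
  moves=[
    [[0.7,0,0,0,0,0,0],[0.7,0,0,0,0,0,0],[0.7,0,0,0,0,0,0]],
  ],
)

```text
time_s: 2.3
eef_pos: [456.5, 216.9, 240.8]
eef_rot: [180.0, -0.0, 172.8]
ft_force: [-0.2, -0.1, -0.3]
opening: 64.4
grip_force: 0.0
```

```bash
python3 go.py red 160
```

```text
t 2.3 pos [456.5 216.9 240.8] rot [180.   -0.  172.8] j [-15.  13. -16. 110.   4.  58.  51.] open 64.4 grip 0.0 F [-0.2 -0.1 -0.3]
shift cm [-4.96 -5.6   8.07] rotvec [ 0.  -0.   0.1]
```

Emit:
move_arm(
  moves=[
    [[0.7,-5,-5.6,0,0,0,0],[0.7,-5,-5.6,4,0,0,0],[0.7,-5,-5.6,8,0,0,0],[0.7,-5,-5.6,8,0,0,0],[0.7,-5,-5.6,8,0,0,0]],
  ],
)

```text
time_s: 2.8
eef_pos: [498.5, 155.8, 160.8]
eef_rot: [180.0, -0.1, 172.9]
ft_force: [0.3, -0.5, 0.3]
opening: 63.8
grip_force: 0.0
```

```bash
python3 go.py red 79; python3 - <<'E'
from h import *
p=read_camera("side"); cv2.imwrite('pics/s1.png',cv2.resize(p["pixels"][150:340,170:370,::-1],None,fx=3,fy=3))
E
```

```text
t 2.8 pos [498.5 155.8 160.8] rot [ 1.800e+02 -1.000e-01  1.729e+02] j [-10.  20. -12. 112.   6.  49.  58.] open 63.8 grip 0.0 F [ 0.3 -0.5  0.3]
shift cm [-0.04 -0.06  8.18] rotvec [ 0.  -0.1  0.2]
```

View pics/s1.png

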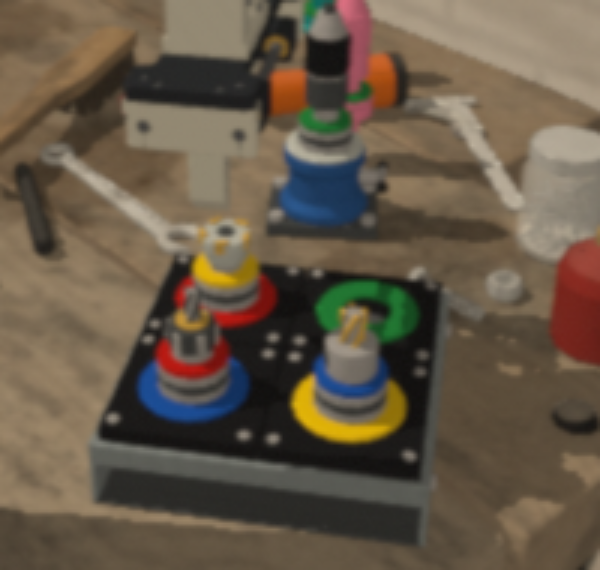

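```bash
python3 - <<'E'
from h import *
p=read_camera("side"); K=np.array(p["K"]); M=pose(p); o=np.array(p["xyz"])
for q in([498.5-.127*41,155.8-.992*41,146.8],[498.7,155.2,110],[498.7,155.2,60],[487,61,126]):
    c=M.T@(np.array(q)-o); print(q,(K@c/c[2])[:2].round(1), "crop",((K@c/c[2])[:2]-[170,150])*3)
c=cloud(p); h=c[218-8:218,232:246]; print(np.nanmedian(h.reshape(-1,3),0))
E
```

```text
[493.293, 115.12800000000001, 146.8] [239.4 221.4] crop [208.08727823 214.29743555]
[498.7, 155.2, 110] [244.2 227.1] crop [222.66708724 231.21226794]
[498.7, 155.2, 60] [244.5 248.3] crop [223.35845535 294.96555237]
[487, 61, 126] [233.2 247.6] crop [189.5225423  292.92485718]
[492.42799727 109.17968788 166.3103899 ]
```

The projected finger (208,214) and holder (223,231) match the picture, so I descend and grip the yellow holder.

Emit:
move_arm(
  moves=[
    [[0.7,0,0,2.5,0,0,0],[0.7,0,0,5,0,0,0],[0.7,0,0,7,0,0,0],[0.7,0,0,8,0,0,0],[0.7,0,0,8.1,0,0,0]],
  ],
)

```text
time_s: 3.4
eef_pos: [499.8, 154.6, 80.1]
eef_rot: [180.0, 0.0, 172.8]
ft_force: [-0.4, -0.7, -0.2]
opening: 64.2
grip_force: 0.0
```

Emit:
move_arm(
  moves=[
    [[0.3,0,0,0,0,0,0],[0.3,0,0,0,0,0,0],[0.3,0,0,0,0,0,0],[0.3,0,0,0,0,0,0],[0.3,0,0,0,0,0,0]],
  ],
  squeeze=35,
)

```text
time_s: 3.9
eef_pos: [500.7, 154.4, 80.8]
eef_rot: [179.9, 0.1, 172.7]
ft_force: [-0.6, 0.9, 6.8]
opening: 42.9
grip_force: 35.0
```

```bash
python3 go.py red 79
```

```text
t 3.9 pos [500.7 154.4  80.8] rot [1.799e+02 1.000e-01 1.727e+02] j [-11.  27. -11. 114.   8.  39.  56.] open 42.9 grip 35.0 F [-0.6  0.9  6.8]
shift cm [0.21 0.05 0.18] rotvec [0.1 0.1 0. ]
```

Emit:
move_arm(
  moves=[
    [[0.3,0,0,-1,0,0,0],[0.3,0,0,-3,0,0,0],[0.3,0,0,-5,0,0,0],[0.3,0,0,-6.5,0,0,0],[0.3,0,0,-6.5,0,0,0]],
  ],
)

```text
time_s: 4.4
eef_pos: [500.8, 153.9, 146.7]
eef_rot: [179.9, 0.2, 172.7]
ft_force: [0.2, 0.0, -2.7]
opening: 42.5
grip_force: 35.0
```

Emit:
move_arm(
  moves=[
    [[0.3,-2.5,0,0,0,0,0],[0.3,-5,0,0,0,0,0],[0.3,-7.5,0,0,0,0,0],[0.3,-9.5,0,0,0,0,0],[0.3,-9.5,0,0,0,0,0]],
  ],
)

```text
time_s: 4.9
eef_pos: [596.0, 140.0, 143.5]
eef_rot: [-180.0, 0.0, 172.6]
ft_force: [0.4, -0.2, -4.0]
opening: 43.1
grip_force: 35.0
```

```bash
python3 go.py green 79; python3 - <<'E'
from h import *
p=read_camera("side"); cv2.imwrite('pics/s2.png',cv2.resize(p["pixels"][150:340,170:370,::-1],None,fx=3,fy=3))
E
```

```text
t 4.9 pos [596.  140.  143.5] rot [-180.     0.   172.6] j [ -8.  29. -11. 100.   7.  52.  61.] open 43.1 grip 35.0 F [ 0.4 -0.2 -4. ]
shift cm [0.34 0.27 6.45] rotvec [-0.   0.  -0.1]
```

View pics/s2.png

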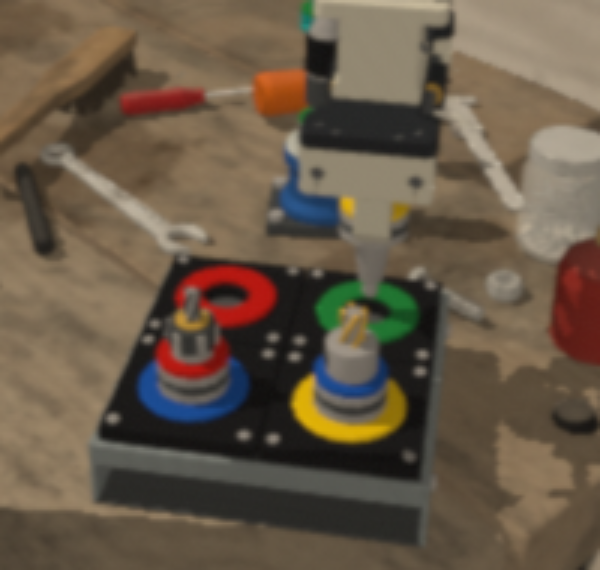

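Yellow hangs above the green collar (372,280). I lower it there.

Emit:
move_arm(
  moves=[
    [[0.3,0.2,0.2,0,0,0,0],[0.3,0.2,0.2,1.5,0,0,0],[0.3,0.2,0.2,3,0,0,0],[0.3,0.2,0.2,4,0,0,0],[0.3,0.2,0.2,5,0,0,0]],
  ],
)

```text
time_s: 5.45
eef_pos: [591.3, 143.7, 93.0]
eef_rot: [-180.0, -0.1, 172.7]
ft_force: [-0.0, 1.2, -3.1]
opening: 42.5
grip_force: 35.0
```

Emit:
move_arm(
  moves=[
    [[0.3,0,0,0.5,0,0,0],[0.3,0,0,1.0,0,0,0],[0.3,0,0,1.3,0,0,0],[0.3,0,0,1.3,0,0,0]],
  ],
)

```text
time_s: 5.85
eef_pos: [592.6, 143.9, 81.6]
eef_rot: [180.0, 0.0, 172.7]
ft_force: [1.2, 0.3, -3.2]
opening: 43.1
grip_force: 35.0
```

```bash
python3 go.py green 79
```

```text
t 5.85 pos [592.6 143.9  81.6] rot [180.    0.  172.7] j [ -9.  34. -10. 102.   8.  45.  60.] open 43.1 grip 35.0 F [ 1.2  0.3 -3.2]
shift cm [-0.05 -0.07  0.26] rotvec [ 0.  0. -0.]
```

Emit:
move_arm(
  moves=[
    [[0.3,0,0,0.15,0,0,0],[0.7,0,0,0.15,0,0,0],[0.7,0,0,0.15,0,0,0],[0.7,0,0,0.15,0,0,0],[0.7,0,0,0.15,0,0,0]],
  ],
)

```text
time_s: 6.35
eef_pos: [592.3, 144.0, 80.4]
eef_rot: [180.0, 0.0, 172.7]
ft_force: [0.2, 0.3, -0.0]
opening: 63.8
grip_force: 0.0
```

Emit:
move_arm(
  moves=[
    [[0.7,0,0,-1.5,0,0,0],[0.7,0,0,-4,0,0,0],[0.7,0,0,-8,0,0,0],[0.7,0,0,-8,0,0,0]],
  ],
)

```text
time_s: 6.75
eef_pos: [596.3, 145.3, 167.1]
eef_rot: [179.8, 0.6, 172.7]
ft_force: [1.1, 0.8, -0.2]
opening: 64.3
grip_force: 0.0
```

Emit:
move_arm(
  moves=[
    [[0.7,3,-3,0,0,0,0],[0.7,6,-6,0,0,0,0],[0.7,9.5,-9.5,0,0,0,0],[0.7,9.5,-9.5,0,0,0,0]],
  ],
)

```text
time_s: 7.15
eef_pos: [478.9, 56.7, 159.1]
eef_rot: [-179.7, -0.4, 172.4]
ft_force: [0.0, -0.3, -0.0]
opening: 64.5
grip_force: 0.0
```

```bash
python3 go.py blue 80; python3 - <<'E'
from h import *
p=read_camera("side"); cv2.imwrite('pics/s3.png',cv2.resize(p["pixels"][150:340,170:370,::-1],None,fx=3,fy=3))
E
```

```text
t 7.15 pos [478.9  56.7 159.1] rot [-179.7   -0.4  172.4] j [ -1.  17. -11. 117.   4.  47.  68.] open 64.5 grip 0.0 F [ 0.  -0.3 -0. ]
shift cm [-0.76  0.55  7.9 ] rotvec [-0.3 -0.4 -0.3]
```

View pics/s3.png

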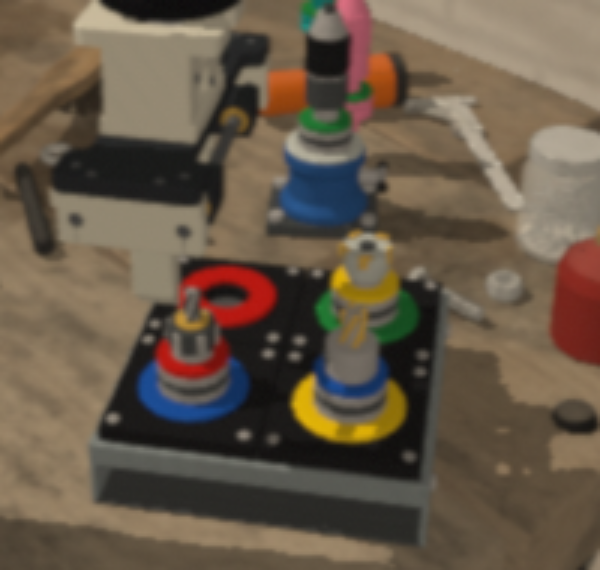

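Yellow is seated in the green pocket (367,290). The arm is still settling over the blue pocket.

Emit:
move_arm(
  moves=[
    [[0.7,0,0,0,0,0,0],[0.7,0,0,0,0,0,0],[0.7,0,0,0,0,0,0],[0.7,0,0,0,0,0,0],[0.7,0,0,0,0,0,0]],
  ],
)

```text
time_s: 7.7
eef_pos: [486.2, 62.2, 160.0]
eef_rot: [180.0, -0.0, 172.7]
ft_force: [0.3, -0.3, -0.3]
opening: 64.1
grip_force: 0.0
```

```bash
python3 go.py blue 80
```

```text
t 7.7 pos [486.2  62.2 160. ] rot [180.   -0.  172.7] j [ -1.  17. -11. 116.   4.  47.  68.] open 64.1 grip 0.0 F [ 0.3 -0.3 -0.3]
shift cm [-0.05 -0.13  8.  ] rotvec [ 0. -0.  0.]
```

Emit:
move_arm(
  moves=[
    [[0.7,0,-0.1,2.5,0,0,0],[0.7,0,-0.1,5,0,0,0],[0.7,0,-0.1,7,0,0,0],[0.7,0,-0.1,8,0,0,0],[0.7,0,-0.1,8,0,0,0]],
  ],
)

```text
time_s: 8.2
eef_pos: [484.8, 60.8, 78.9]
eef_rot: [-180.0, -0.2, 172.7]
ft_force: [-0.4, -0.4, -0.1]
opening: 63.9
grip_force: 0.0
```

Emit:
move_arm(
  moves=[
    [[0.3,0,0,0,0,0,0],[0.3,0,0,0,0,0,0],[0.3,0,0,0,0,0,0],[0.3,0,0,0,0,0,0],[0.3,0,0,0,0,0,0]],
  ],
  squeeze=35,
)

```text
time_s: 8.7
eef_pos: [486.7, 61.0, 81.1]
eef_rot: [180.0, 0.1, 172.7]
ft_force: [0.1, -0.3, 5.6]
opening: 42.7
grip_force: 35.0
```

Emit:
move_arm(
  moves=[
    [[0.3,0,0,-1,0,0,0],[0.3,0,0,-3,0,0,0],[0.3,0,0,-5,0,0,0],[0.3,0,0,-6.5,0,0,0],[0.3,0,0,-6.5,0,0,0]],
  ],
)

```text
time_s: 9.2
eef_pos: [486.8, 60.7, 147.1]
eef_rot: [180.0, 0.2, 172.7]
ft_force: [0.7, 0.7, -3.5]
opening: 42.6
grip_force: 35.0
```

Emit:
move_arm(
  moves=[
    [[0.3,0,2.5,0,0,0,0],[0.3,0,5,0,0,0,0],[0.3,0,7.5,0,0,0,0],[0.3,0,9.5,0,0,0,0],[0.3,0,9.5,0,0,0,0]],
  ],
)

```text
time_s: 9.7
eef_pos: [496.9, 158.6, 144.3]
eef_rot: [179.9, -0.1, 173.0]
ft_force: [-0.0, -0.3, -3.1]
opening: 43.3
grip_force: 35.0
```

Emit:
move_arm(
  moves=[
    [[0.3,0,0,0,0,0,0],[0.3,0,0,0,0,0,0],[0.3,0,0,0,0,0,0],[0.3,0,0,0,0,0,0],[0.3,0,0,0,0,0,0]],
  ],
)

```text
time_s: 10.2
eef_pos: [497.9, 154.4, 145.2]
eef_rot: [-180.0, -0.0, 172.6]
ft_force: [0.0, -0.8, -3.7]
opening: 42.6
grip_force: 35.0
```

```bash
python3 go.py red 80
```

```text
t 10.2 pos [497.9 154.4 145.2] rot [-180.    -0.   172.6] j [-10.  21. -13. 112.   6.  47.  57.] open 42.6 grip 35.0 F [ 0.  -0.8 -3.7]
shift cm [-0.07  0.09  6.52] rotvec [-0.  -0.  -0.1]
```

Emit:
move_arm(
  moves=[
    [[0.3,0,0,1.5,0,0,0],[0.3,0,0,3,0,0,0],[0.3,0,0,4,0,0,0],[0.3,0,0,5,0,0,0],[0.3,0,0,5.5,0,0,0]],
  ],
)

```text
time_s: 10.7
eef_pos: [497.6, 154.8, 89.3]
eef_rot: [-180.0, -0.1, 172.7]
ft_force: [0.3, -0.0, -3.8]
opening: 42.8
grip_force: 35.0
```

Emit:
move_arm(
  moves=[
    [[0.3,0,0,0.5,0,0,0],[0.3,0,0,0.8,0,0,0],[0.3,0,0,1.0,0,0,0],[0.3,0,0,1.0,0,0,0]],
  ],
)

```text
time_s: 11.1
eef_pos: [498.0, 155.0, 81.2]
eef_rot: [-180.0, 0.0, 172.7]
ft_force: [-2.3, -1.0, 3.9]
opening: 42.7
grip_force: 35.0
```

```bash
python3 go.py red 80
```

```text
t 11.1 pos [498.  155.   81.2] rot [-180.     0.   172.7] j [-11.  27. -12. 114.   8.  39.  55.] open 42.7 grip 35.0 F [-2.3 -1.   3.9]
shift cm [-0.07  0.02  0.12] rotvec [-0.  0.  0.]
```

Seated. I release it, lift and go above the yellow pocket (blue holder).

Emit:
move_arm(
  moves=[
    [[0.7,0,0,0,0,0,0],[0.7,0,0,0,0,0,0],[0.7,0,0,0,0,0,0],[0.7,0,0,0,0,0,0]],
  ],
)

```text
time_s: 11.5
eef_pos: [498.3, 155.1, 80.4]
eef_rot: [180.0, 0.0, 172.7]
ft_force: [0.5, 1.5, 0.3]
opening: 63.6
grip_force: 0.0
```

Emit:
move_arm(
  moves=[
    [[0.7,0,0,-1.5,0,0,0],[0.7,0,0,-4,0,0,0],[0.7,0,0,-8,0,0,0],[0.7,0,0,-8,0,0,0]],
  ],
)

```text
time_s: 11.9
eef_pos: [501.5, 156.4, 165.0]
eef_rot: [179.8, 0.5, 172.7]
ft_force: [0.7, -0.3, -0.0]
opening: 64.1
grip_force: 0.0
```

Emit:
move_arm(
  moves=[
    [[0.7,-3,-3,0,0,0,0],[0.7,-6,-6,0,0,0,0],[0.7,-8.5,-8.5,0,0,0,0],[0.7,-9.5,-9.5,0,0,0,0],[0.7,-9.5,-9.5,0,0,0,0]],
  ],
)

```text
time_s: 12.4
eef_pos: [580.9, 46.2, 159.6]
eef_rot: [-180.0, 0.0, 172.5]
ft_force: [-0.0, -0.1, -0.4]
opening: 64.3
grip_force: 0.0
```

Emit:
move_arm(
  moves=[
    [[0.7,0,0,0,0,0,0],[0.7,0,0,0,0,0,0],[0.7,0,0,0,0,0,0],[0.7,0,0,0,0,0,0],[0.7,0,0,0,0,0,0]],
  ],
)

```text
time_s: 12.9
eef_pos: [579.9, 49.4, 160.3]
eef_rot: [180.0, 0.0, 172.8]
ft_force: [-0.4, 0.2, 0.9]
opening: 64.2
grip_force: 0.0
```

```bash
python3 go.py yellow 80; python3 - <<'E'
from h import *
p=read_camera("side"); cv2.imwrite('pics/s4.png',cv2.resize(p["pixels"][150:340,170:370,::-1],None,fx=3,fy=3))
E
```

```text
t 12.9 pos [579.9  49.4 160.3] rot [180.    0.  172.8] j [  0.  25. -10. 103.   6.  52.  71.] open 64.2 grip 0.0 F [-0.4  0.2  0.9]
shift cm [-0.11 -0.05  8.03] rotvec [0.  0.  0.1]
```

View pics/s4.png

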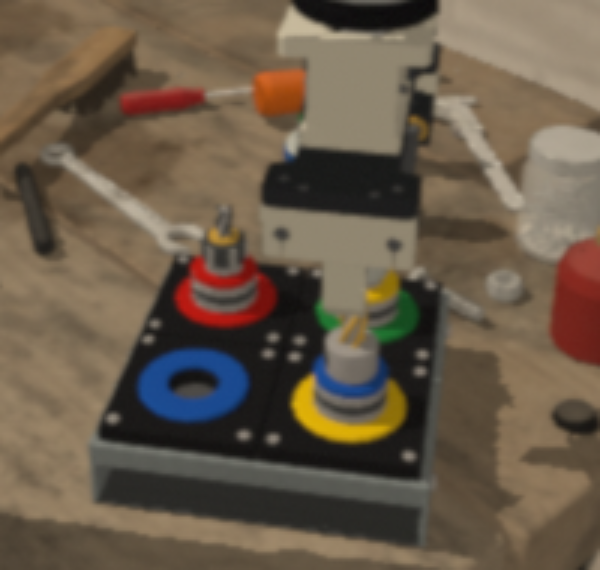

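Red is seated in the red pocket (226,290) and the blue pocket is free. Now I move the blue holder.

Emit:
move_arm(
  moves=[
    [[0.7,-0.1,-0.05,2.5,0,0,0],[0.7,-0.1,-0.05,5,0,0,0],[0.7,-0.1,-0.05,7,0,0,0],[0.7,-0.1,-0.05,8,0,0,0],[0.7,-0.1,-0.05,8,0,0,0]],
  ],
)

```text
time_s: 13.45
eef_pos: [579.8, 48.0, 78.8]
eef_rot: [-180.0, -0.2, 172.7]
ft_force: [-0.3, 0.7, -0.3]
opening: 64.3
grip_force: 0.0
```

Emit:
move_arm(
  moves=[
    [[0.3,0,0,0,0,0,0],[0.3,0,0,0,0,0,0],[0.3,0,0,0,0,0,0],[0.3,0,0,0,0,0,0],[0.3,0,0,0,0,0,0]],
  ],
  squeeze=35,
)

```text
time_s: 13.95
eef_pos: [581.9, 48.4, 81.3]
eef_rot: [180.0, 0.1, 172.7]
ft_force: [-1.5, 1.0, 5.2]
opening: 42.6
grip_force: 35.0
```

Emit:
move_arm(
  moves=[
    [[0.3,0,0,-1,0,0,0],[0.3,0,0,-3,0,0,0],[0.3,0,0,-5,0,0,0],[0.3,0,0,-6.5,0,0,0],[0.3,0,0,-6.5,0,0,0]],
  ],
)

```text
time_s: 14.45
eef_pos: [582.3, 48.0, 147.4]
eef_rot: [180.0, 0.2, 172.7]
ft_force: [0.2, -0.2, -3.7]
opening: 43.0
grip_force: 35.0
```

Emit:
move_arm(
  moves=[
    [[0.3,2.5,0,0,0,0,0],[0.3,5,0,0,0,0,0],[0.3,7.5,0,0,0,0,0],[0.3,9.5,0,0,0,0,0],[0.3,9.5,0,0,0,0,0]],
  ],
)

```text
time_s: 14.95
eef_pos: [482.4, 60.2, 143.8]
eef_rot: [-179.9, -0.3, 172.8]
ft_force: [0.7, 0.5, -4.1]
opening: 42.8
grip_force: 35.0
```

Emit:
move_arm(
  moves=[
    [[0.3,0,0,0,0,0,0],[0.3,0,0,0,0,0,0],[0.3,0,0,0,0,0,0],[0.3,0,0,0,0,0,0],[0.3,0,0,0,0,0,0]],
  ],
)

```text
time_s: 15.45
eef_pos: [487.0, 60.1, 145.1]
eef_rot: [180.0, -0.0, 172.7]
ft_force: [0.4, -0.8, -4.7]
opening: 42.9
grip_force: 35.0
```

```bash
python3 go.py blue 80
```

```text
t 15.45 pos [487.   60.1 145.1] rot [180.   -0.  172.7] j [ -0.  18. -11. 117.   5.  45.  68.] open 42.9 grip 35.0 F [ 0.4 -0.8 -4.7]
shift cm [0.05 0.08 6.51] rotvec [ 0. -0. -0.]
```

Emit:
move_arm(
  moves=[
    [[0.3,0,0,1.5,0,0,0],[0.3,0,0,3,0,0,0],[0.3,0,0,4,0,0,0],[0.3,0,0,5,0,0,0],[0.3,0,0,5.5,0,0,0]],
  ],
)

```text
time_s: 15.95
eef_pos: [486.4, 60.1, 89.3]
eef_rot: [-180.0, -0.1, 172.7]
ft_force: [-0.6, -0.2, -3.7]
opening: 42.8
grip_force: 35.0
```

Emit:
move_arm(
  moves=[
    [[0.3,0,0,0.5,0,0,0],[0.3,0,0,0.8,0,0,0],[0.3,0,0,1.0,0,0,0],[0.3,0,0,1.0,0,0,0]],
  ],
)

```text
time_s: 16.35
eef_pos: [486.9, 60.2, 81.3]
eef_rot: [-180.0, 0.0, 172.7]
ft_force: [-3.6, -0.4, 5.5]
opening: 42.5
grip_force: 35.0
```

```bash
python3 go.py blue 80
```

```text
t 16.35 pos [486.9  60.2  81.3] rot [-180.     0.   172.7] j [ -2.  25. -10. 119.   7.  37.  66.] open 42.5 grip 35.0 F [-3.6 -0.4  5.5]
shift cm [0.04 0.06 0.13] rotvec [-0.  0.  0.]
```

Seated. Next is the yellow holder in the green pocket (tool x −9.5, y +9.5).

Emit:
move_arm(
  moves=[
    [[0.7,0,0,0,0,0,0],[0.7,0,0,0,0,0,0],[0.7,0,0,0,0,0,0],[0.7,0,0,0,0,0,0]],
  ],
)

```text
time_s: 16.75
eef_pos: [487.2, 60.2, 80.4]
eef_rot: [180.0, 0.0, 172.7]
ft_force: [-0.2, 0.0, -0.6]
opening: 63.7
grip_force: 0.0
```

Emit:
move_arm(
  moves=[
    [[0.7,0,0,-1.5,0,0,0],[0.7,0,0,-4,0,0,0],[0.7,0,0,-8,0,0,0],[0.7,0,0,-8,0,0,0]],
  ],
)

```text
time_s: 17.15
eef_pos: [490.5, 60.8, 164.8]
eef_rot: [179.9, 0.5, 172.7]
ft_force: [0.1, 0.6, 0.3]
opening: 64.3
grip_force: 0.0
```

Emit:
move_arm(
  moves=[
    [[0.7,-3,3,0,0,0,0],[0.7,-6,6,0,0,0,0],[0.7,-8.5,8.5,0,0,0,0],[0.7,-9.5,9.5,0,0,0,0],[0.7,-9.5,9.5,0,0,0,0]],
  ],
)

```text
time_s: 17.65
eef_pos: [594.1, 144.5, 159.3]
eef_rot: [179.9, -0.0, 172.8]
ft_force: [0.4, -0.3, -0.5]
opening: 64.6
grip_force: 0.0
```

Emit:
move_arm(
  moves=[
    [[0.7,0,0,0,0,0,0],[0.7,0,0,0,0,0,0],[0.7,0,0,0,0,0,0],[0.7,0,0,0,0,0,0],[0.7,0,0,0,0,0,0]],
  ],
)

```text
time_s: 18.15
eef_pos: [593.0, 141.8, 160.5]
eef_rot: [-180.0, 0.0, 172.7]
ft_force: [-1.4, -0.4, -0.9]
opening: 64.1
grip_force: 0.0
```

```bash
python3 go.py green 80
```

```text
t 18.15 pos [593.  141.8 160.5] rot [-180.     0.   172.7] j [ -7.  28. -12.  99.   7.  53.  61.] open 64.1 grip 0.0 F [-1.4 -0.4 -0.9]
shift cm [0.02 0.13 8.05] rotvec [-0.  0. -0.]
```

Grip it and carry it to the yellow pocket (tool y −9.5).

Emit:
move_arm(
  moves=[
    [[0.7,0,0.1,2.5,0,0,0],[0.7,0,0.1,5,0,0,0],[0.7,0,0.1,7,0,0,0],[0.7,0,0.1,8,0,0,0],[0.7,0,0.1,8,0,0,0]],
  ],
)

```text
time_s: 18.65
eef_pos: [592.0, 142.9, 78.8]
eef_rot: [-179.9, -0.2, 172.7]
ft_force: [0.9, 0.9, -0.2]
opening: 64.5
grip_force: 0.0
```

Emit:
move_arm(
  moves=[
    [[0.3,0,0,0,0,0,0],[0.3,0,0,0,0,0,0],[0.3,0,0,0,0,0,0],[0.3,0,0,0,0,0,0],[0.3,0,0,0,0,0,0]],
  ],
  squeeze=35,
)

```text
time_s: 19.15
eef_pos: [594.0, 143.6, 81.3]
eef_rot: [180.0, 0.1, 172.7]
ft_force: [-0.7, -0.7, 4.7]
opening: 42.6
grip_force: 35.0
```

Emit:
move_arm(
  moves=[
    [[0.3,0,0,-1,0,0,0],[0.3,0,0,-3,0,0,0],[0.3,0,0,-5,0,0,0],[0.3,0,0,-6.5,0,0,0],[0.3,0,0,-6.5,0,0,0]],
  ],
)

```text
time_s: 19.65
eef_pos: [594.5, 143.6, 147.5]
eef_rot: [179.9, 0.2, 172.7]
ft_force: [0.9, 0.8, -2.7]
opening: 42.7
grip_force: 35.0
```

Emit:
move_arm(
  moves=[
    [[0.3,0,-2.5,0,0,0,0],[0.3,0,-5,0,0,0,0],[0.3,0,-7.5,0,0,0,0],[0.3,0,-9.5,0,0,0,0],[0.3,0,-9.5,0,0,0,0]],
  ],
)

```text
time_s: 20.15
eef_pos: [579.8, 44.1, 143.9]
eef_rot: [-179.8, -0.1, 172.4]
ft_force: [-0.6, -0.2, -3.7]
opening: 42.8
grip_force: 35.0
```

Emit:
move_arm(
  moves=[
    [[0.3,0,0,0,0,0,0],[0.3,0,0,0,0,0,0],[0.3,0,0,0,0,0,0],[0.3,0,0,0,0,0,0],[0.3,0,0,0,0,0,0]],
  ],
)

```text
time_s: 20.65
eef_pos: [581.1, 49.8, 145.2]
eef_rot: [180.0, -0.0, 172.8]
ft_force: [0.0, -0.4, -3.5]
opening: 42.7
grip_force: 35.0
```

```bash
python3 go.py yellow 80
```

```text
t 20.65 pos [581.1  49.8 145.2] rot [180.   -0.  172.8] j [  1.  27. -11. 104.   6.  50.  70.] open 42.7 grip 35.0 F [ 0.  -0.4 -3.5]
shift cm [ 0.01 -0.1   6.52] rotvec [ 0.  -0.   0.1]
```

Emit:
move_arm(
  moves=[
    [[0.3,0,-0.05,1.5,0,0,0],[0.3,0,-0.05,3,0,0,0],[0.3,0,-0.05,4,0,0,0],[0.3,0,-0.05,5,0,0,0],[0.3,0,-0.05,5.5,0,0,0]],
  ],
)

```text
time_s: 21.15
eef_pos: [580.7, 48.6, 88.7]
eef_rot: [-180.0, -0.1, 172.7]
ft_force: [0.7, -0.8, -3.1]
opening: 43.0
grip_force: 35.0
```

Emit:
move_arm(
  moves=[
    [[0.3,0,0,0.5,0,0,0],[0.3,0,0,0.8,0,0,0],[0.3,0,0,1.0,0,0,0],[0.3,0,0,1.0,0,0,0]],
  ],
)

```text
time_s: 21.55
eef_pos: [581.7, 48.6, 81.3]
eef_rot: [180.0, 0.1, 172.7]
ft_force: [-0.7, -0.4, 3.3]
opening: 43.1
grip_force: 35.0
```

```bash
python3 go.py yellow 80
```

```text
t 21.55 pos [581.7  48.6  81.3] rot [1.800e+02 1.000e-01 1.727e+02] j [  0.  32. -10. 106.   8.  43.  69.] open 43.1 grip 35.0 F [-0.7 -0.4  3.3]
shift cm [0.08 0.01 0.13] rotvec [0.  0.1 0. ]
```

Emit:
move_arm(
  moves=[
    [[0.7,0,0,0,0,0,0],[0.7,0,0,0,0,0,0],[0.7,0,0,0,0,0,0],[0.7,0,0,0,0,0,0]],
  ],
)

```text
time_s: 21.95
eef_pos: [581.0, 48.6, 80.2]
eef_rot: [180.0, -0.0, 172.7]
ft_force: [-0.0, 0.6, 0.1]
opening: 63.9
grip_force: 0.0
```

Emit:
move_arm(
  moves=[
    [[0.7,0,0,-1.5,0,0,0],[0.7,0,0,-4,0,0,0],[0.7,0,0,-8,0,0,0],[0.7,0,0,-12,0,0,0],[0.7,0,0,-15,0,0,0]],
  ],
)

```text
time_s: 22.45
eef_pos: [581.9, 48.8, 234.1]
eef_rot: [180.0, 0.2, 172.7]
ft_force: [0.6, 1.0, -0.2]
opening: 64.1
grip_force: 0.0
```

Emit:
move_arm(
  moves=[
    [[0.6,0,0,0,0,0,0],[0.6,0,0,0,0,0,0],[0.6,0,0,0,0,0,0],[0.6,0,0,0,0,0,0]],
  ],
)

```text
time_s: 22.85
eef_pos: [580.1, 48.4, 229.0]
eef_rot: [-180.0, -0.1, 172.7]
ft_force: [-0.6, -0.9, -0.0]
opening: 55.1
grip_force: 0.0
```

```bash
python3 go.py fix 230; python3 - <<'E'
from m import *
p=read_camera("side"); cv2.imwrite('pics/s5.png',cv2.resize(p["pixels"][110:330,170:370,::-1],None,fx=2.7,fy=2.7))
for n in("top","side"):
    p=read_camera(n); c=cloud(p); z=c[...,2]; px=p["pixels"]
    s=(c[...,0]>520)&(c[...,0]<610)&(c[...,1]>310)&(c[...,1]<395)
    for zl,zh in((62,75),(85,93),(105,165)):
        P=c[s&(z>zl)&(z<zh)]
        if len(P)>4: print(n,"fix",zl,np.round(hull_circle(P),1))
    s=(c[...,0]>500)&(c[...,0]<640)&(c[...,1]>405)&(c[...,1]<490)&(z>100)
    P=c[s]; print("pink",hull_circle(P),np.nanmax(P[:,2]),P[:,1].min())
    for t,(a,b) in dict(red=(498.7,155.2),blue=(486.6,60.9),yellow=(580.9,48.8)).items():
        q=(np.hypot(c[...,0]-a,c[...,1]-b)<25)
        r=q&masks(px)[t]&(z>70)
        print(n,t,"top",np.nanmax(z[q]).round(1),"ring z",np.round(np.median(z[r]),1),r.sum())
E
```

```text
t 22.85 pos [580.1  48.4 229. ] rot [-1.800e+02 -1.000e-01  1.727e+02] j [  2.  21. -12. 100.   5.  60.  71.] open 55.1 grip 0.0 F [-0.6 -0.9 -0. ]
shift cm [ 5.6  30.24 -0.11] rotvec [-0.  -0.1  0. ]
top fix 62 [560.8 356.6  32.7]
top fix 85 [561.2 356.6  21.6]
top fix 105 [561.4 356.7  18. ]
pink (580.0177612304688, 456.18609619140625, 17.8641357421875) 168.53866583515128 438.5340630218237
top red top 129.8 ring z 82.5 168
top blue top 127.2 ring z 82.1 120
top yellow top 357.0 ring z 83.2 196
side fix 62 [551.7 345.3  26.4]
side fix 85 [556.3 338.7   5.3]Traceback (most recent call last):
  File "<stdin>", line 10, in <module>
    res = np.fmax.reduce(a, axis=axis, out=out, **kwargs)
ValueError: zero-size array to reduction operation fmax which has no identity
```

View pics/s5.png

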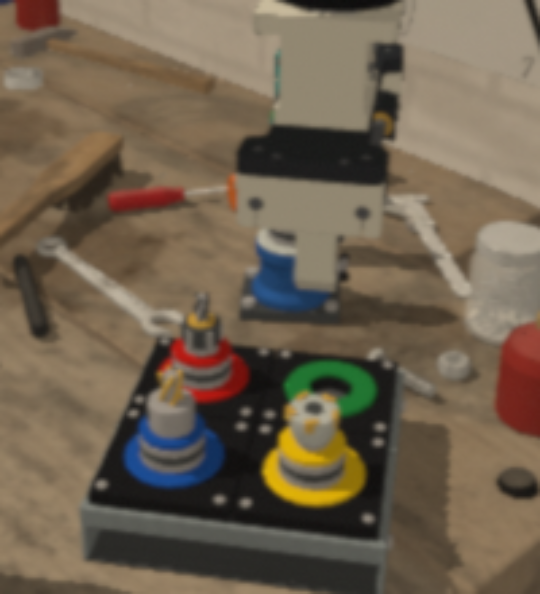

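All three are in matching pockets: red (204,370), blue (172,430) and yellow (313,450), with ring heights of about 82 as expected. Now the green chuck.

Emit:
move_arm(
  moves=[
    [[0.6,1,5,0,0,0,0],[0.6,2,10,0,0,0,0],[0.6,3,15,0,0,0,0],[0.6,4,20,0,0,0,0],[0.6,5,25,0,0,0,0]],
  ],
)

```text
time_s: 23.5
eef_pos: [563.1, 299.7, 229.7]
eef_rot: [-180.0, -0.0, 172.7]
ft_force: [0.8, 0.1, -0.4]
opening: 55.0
grip_force: 0.0
```

Emit:
move_arm(
  moves=[
    [[0.6,0.3,2.5,0,0,0,0],[0.6,0.6,5.2,0,0,0,0],[0.6,0.6,5.2,0,0,0,0],[0.6,0.6,5.2,0,0,0,0],[0.6,0.6,5.2,0,0,0,0]],
  ],
)

```text
time_s: 24.0
eef_pos: [564.7, 348.4, 229.6]
eef_rot: [-179.9, -0.0, 172.6]
ft_force: [0.7, -0.8, 1.0]
opening: 55.2
grip_force: 0.0
```

Emit:
move_arm(
  moves=[
    [[0.6,0,0,0,0,0,0],[0.6,0,0,0,0,0,0],[0.6,0,0,0,0,0,0],[0.6,0,0,0,0,0,0]],
  ],
)

```text
time_s: 24.4
eef_pos: [564.5, 349.8, 230.4]
eef_rot: [180.0, 0.0, 172.7]
ft_force: [0.3, 0.2, -0.3]
opening: 55.1
grip_force: 0.0
```

```bash
python3 go.py fix 145;python3 - <<'E'
from h import *
p=read_camera("side"); cv2.imwrite('pics/s6.png',cv2.resize(p["pixels"][70:270,190:370,::-1],None,fx=2.9,fy=2.9))
E
```

```text
t 24.4 pos [564.5 349.8 230.4] rot [180.    0.  172.7] j [-23.  30. -16.  87.   9.  64.  42.] open 55.1 grip 0.0 F [ 0.3  0.2 -0.3]
shift cm [0.22 0.54 8.54] rotvec [ 0.  0. -0.]
```

View pics/s6.png

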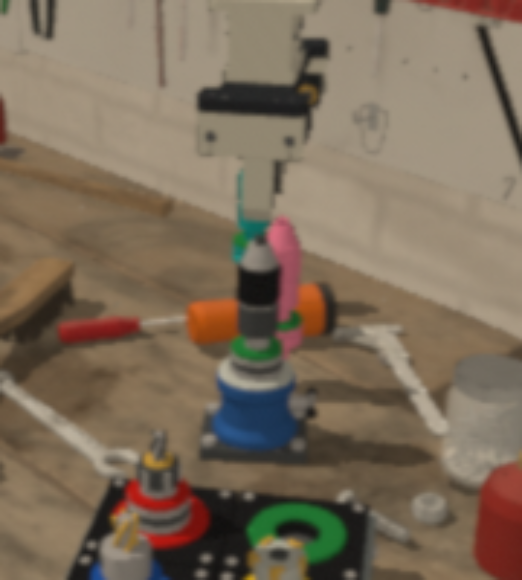

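Emit:
move_arm(
  moves=[
    [[0.6,0.2,0.5,0,0,0,0],[0.6,0.2,0.5,2.5,0,0,0],[0.6,0.2,0.5,5,0,0,0],[0.6,0.2,0.5,7,0,0,0],[0.6,0.2,0.5,8.5,0,0,0]],
  ],
)

```text
time_s: 24.95
eef_pos: [562.1, 355.6, 143.6]
eef_rot: [-180.0, -0.1, 172.7]
ft_force: [0.2, -0.1, 0.1]
opening: 54.4
grip_force: 0.0
```

Emit:
move_arm(
  moves=[
    [[0.6,0,0,0,0,0,0],[0.6,0,0,0,0,0,0],[0.2,0,0,0,0,0,0],[0.2,0,0,0,0,0,0],[0.2,0,0,0,0,0,0]],
  ],
  squeeze=40,
)

```text
time_s: 25.45
eef_pos: [563.5, 356.1, 146.4]
eef_rot: [179.9, 0.1, 172.7]
ft_force: [1.0, 2.0, 1.4]
opening: 35.5
grip_force: 1.2
```

Emit:
move_arm(
  moves=[
    [[0.2,0,0,0,0,0,0],[0.2,0,0,0,0,0,0],[0.2,0,0,0,0,0,0]],
  ],
)

```text
time_s: 25.75
eef_pos: [563.5, 356.3, 146.3]
eef_rot: [179.9, 0.1, 172.7]
ft_force: [-0.7, 1.5, 4.7]
opening: 33.9
grip_force: 40.0
```

```bash
python3 go.py fix 145
```

```text
t 25.75 pos [563.5 356.3 146.3] rot [1.799e+02 1.000e-01 1.727e+02] j [-24.  35. -15.  91.  10.  56.  40.] open 33.9 grip 40.0 F [-0.7  1.5  4.7]
shift cm [ 0.04 -0.09  0.13] rotvec [0.1 0.1 0. ]
```

Emit:
move_arm(
  moves=[
    [[0.2,0,0,-1,0,0,0],[0.2,0,0,-3,0,0,0],[0.2,0,0,-5,0,0,0],[0.2,0,0,-7,0,0,0],[0.2,0,0,-8.5,0,0,0]],
  ],
)

```text
time_s: 26.25
eef_pos: [562.2, 354.4, 230.2]
eef_rot: [-179.9, -0.1, 172.7]
ft_force: [0.8, 0.0, -5.7]
opening: 33.7
grip_force: 40.0
```

Emit:
move_arm(
  moves=[
    [[0.2,0,0,0,0,0,0],[0.2,-0.6,-2,0,0,0,0],[0.2,-1.4,-5,0,0,0,0],[0.2,-2.2,-8,0,0,0,0],[0.2,-3,-11,0,0,0,0]],
  ],
)

```text
time_s: 26.75
eef_pos: [577.6, 240.7, 228.3]
eef_rot: [-179.9, -0.2, 172.7]
ft_force: [-0.3, -0.8, -4.9]
opening: 33.7
grip_force: 40.0
```

Emit:
move_arm(
  moves=[
    [[0.2,-0.8,-3,0,0,0,0],[0.2,-1.6,-6,0,0,0,0],[0.2,-2.2,-8,0,0,0,0],[0.2,-2.6,-9.5,0,0,0,0],[0.2,-2.6,-9.7,0,0,0,0]],
  ],
)

```text
time_s: 27.25
eef_pos: [592.0, 139.7, 229.0]
eef_rot: [-179.9, -0.1, 172.5]
ft_force: [-1.1, -0.5, -5.1]
opening: 33.7
grip_force: 40.0
```

Emit:
move_arm(
  moves=[
    [[0.2,0,0,0,0,0,0],[0.2,0,0,0,0,0,0],[0.2,0,0,0,0,0,0],[0.2,0,0,0,0,0,0],[0.2,0,0,0,0,0,0]],
  ],
)

```text
time_s: 27.75
eef_pos: [592.0, 143.9, 230.2]
eef_rot: [180.0, -0.0, 172.8]
ft_force: [0.3, 0.0, -5.1]
opening: 33.9
grip_force: 40.0
```

```bash
python3 go.py green 136;python3 - <<'E'
from m import *
p=read_camera("side"); cv2.imwrite('pics/s7.png',cv2.resize(p["pixels"][110:330,170:370,::-1],None,fx=2.7,fy=2.7))
c=cloud(p); m=masks(p["pixels"])["green"]; z=c[...,2]
s=m&(c[...,0]>540)&(c[...,0]<650)&(c[...,1]>80)&(c[...,1]<200)
P=c[s&(z>120)]; print("held ring",len(P),P.min(0).round(1),P.max(0).round(1),hull_circle(P))
P=c[s&(z<68)&(z>52)]; print("collar",len(P),P.min(0).round(1),P.max(0).round(1))
E
```

```text
t 27.75 pos [592.  143.9 230.2] rot [180.   -0.  172.8] j [ -6.  24. -14.  96.   6.  61.  61.] open 33.9 grip 40.0 F [ 0.3  0.  -5.1]
shift cm [-0.11 -0.07  9.42] rotvec [ 0.  -0.   0.1]
held ring 126 [572.  122.9 174.8] [610.8 155.8 179.9] (590.610595703125, 141.01014709472656, 21.028179168701172)
collar 384 [560.  110.7  53.6] [627.7 184.7  63.5]
```

View pics/s7.png

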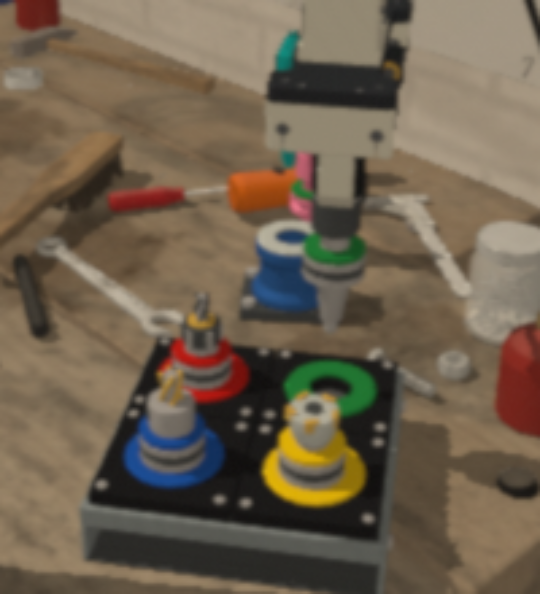

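The chuck hangs above the green collar (330,390), about 2 mm short in x. I correct that and lower it.

Emit:
move_arm(
  moves=[
    [[0.2,-0.2,0,1.5,0,0,0],[0.2,-0.2,0,3,0,0,0],[0.2,-0.2,0,4.2,0,0,0],[0.2,-0.2,0,5.2,0,0,0],[0.2,-0.2,0,6,0,0,0]],
  ],
)

```text
time_s: 28.3
eef_pos: [593.4, 142.6, 168.5]
eef_rot: [-180.0, -0.1, 172.7]
ft_force: [0.4, -0.0, -5.4]
opening: 33.7
grip_force: 40.0
```

Emit:
move_arm(
  moves=[
    [[0.2,0,0,0.7,0,0,0],[0.2,0,0,1.4,0,0,0],[0.2,0,0,2.1,0,0,0],[0.2,0,0,2.7,0,0,0],[0.2,0,0,3.1,0,0,0]],
  ],
)

```text
time_s: 28.8
eef_pos: [594.0, 142.8, 138.7]
eef_rot: [-180.0, -0.0, 172.7]
ft_force: [0.2, 0.3, -6.2]
opening: 33.9
grip_force: 40.0
```

```bash
python3 go.py green 136
```

```text
t 28.8 pos [594.  142.8 138.7] rot [-180.    -0.   172.7] j [ -6.  30. -13. 100.   8.  51.  60.] open 33.9 grip 40.0 F [ 0.2  0.3 -6.2]
shift cm [0.1  0.02 0.27] rotvec [-0. -0.  0.]
```

Emit:
move_arm(
  moves=[
    [[0.2,0,0,0.1,0,0,0],[0.2,0,0,0.2,0,0,0],[0.2,0,0,0.3,0,0,0],[0.2,0,0,0.3,0,0,0]],
  ],
)

```text
time_s: 29.2
eef_pos: [594.2, 142.8, 136.4]
eef_rot: [180.0, 0.0, 172.7]
ft_force: [-0.3, -0.5, -5.0]
opening: 33.8
grip_force: 40.0
```

```bash
python3 go.py green 136
```

```text
t 29.2 pos [594.2 142.8 136.4] rot [180.    0.  172.7] j [ -6.  30. -13. 100.   8.  51.  60.] open 33.8 grip 40.0 F [-0.3 -0.5 -5. ]
shift cm [0.12 0.01 0.04] rotvec [ 0.  0. -0.]
```

Emit:
move_arm(
  moves=[
    [[0.2,0,0,0.05,0,0,0],[0.2,0,0,0.1,0,0,0],[0.2,0,0,0.15,0,0,0],[0.2,0,0,0.15,0,0,0]],
  ],
)

```text
time_s: 29.6
eef_pos: [594.6, 143.0, 136.1]
eef_rot: [180.0, 0.1, 172.7]
ft_force: [-2.5, -0.5, 4.3]
opening: 33.7
grip_force: 40.0
```

```bash
python3 go.py green 136
```

```text
t 29.6 pos [594.6 143.  136.1] rot [1.800e+02 1.000e-01 1.727e+02] j [ -6.  30. -13. 100.   8.  51.  60.] open 33.7 grip 40.0 F [-2.5 -0.5  4.3]
shift cm [ 0.16 -0.01  0.01] rotvec [ 0.   0.1 -0. ]
```

Contact: it is resting. I release, lift clear and check.

Emit:
move_arm(
  moves=[
    [[0.6,0,0,0,0,0,0],[0.6,0,0,0,0,0,0],[0.6,0,0,0,0,0,0],[0.6,0,0,0,0,0,0],[0.6,0,0,0,0,0,0]],
  ],
)

```text
time_s: 30.1
eef_pos: [594.2, 142.8, 134.7]
eef_rot: [180.0, 0.0, 172.7]
ft_force: [0.1, -0.3, -1.0]
opening: 54.7
grip_force: 0.0
```

Emit:
move_arm(
  moves=[
    [[0.6,0,0,-1.5,0,0,0],[0.6,0,0,-4,0,0,0],[0.6,0,0,-8,0,0,0],[0.6,0,0,-12,0,0,0],[0.6,0,0,-15,0,0,0]],
  ],
)

```text
time_s: 30.6
eef_pos: [594.9, 143.2, 288.8]
eef_rot: [179.9, 0.2, 172.7]
ft_force: [0.7, 0.4, 0.2]
opening: 55.1
grip_force: 0.0
```

Emit:
move_arm(
  moves=[
    [[0.6,0,5,0,0,0,0],[0.6,0,10,0,0,0,0],[0.6,0,15,0,0,0,0],[0.6,0,18,0,0,0,0],[0.6,0,18,0,0,0,0]],
  ],
)

```text
time_s: 31.1
eef_pos: [614.7, 328.8, 285.5]
eef_rot: [179.7, -0.1, 173.2]
ft_force: [0.6, 0.4, -1.0]
opening: 55.2
grip_force: 0.0
```

Emit:
move_arm(
  moves=[
    [[0.6,0,0,0,0,0,0],[0.6,0,0,0,0,0,0],[0.6,0,0,0,0,0,0],[0.6,0,0,0,0,0,0],[0.6,0,0,0,0,0,0]],
  ],
)

```text
time_s: 31.6
eef_pos: [617.3, 320.3, 285.0]
eef_rot: [-180.0, 0.0, 172.6]
ft_force: [-0.4, 0.1, 0.3]
opening: 54.7
grip_force: 0.0
```

```bash
python3 - <<'E'
from m import *
for n in("side","top"):
    p=read_camera(n); c=cloud(p); z=c[...,2]; M=masks(p["pixels"])
    if n=="side": cv2.imwrite('pics/s8.png',cv2.resize(p["pixels"][110:330,170:370,::-1],None,fx=2.7,fy=2.7))
    for t,(a,b) in dict(red=(498.7,155.2),blue=(486.6,60.9),yellow=(580.9,48.8),green=(593,143.1)).items():
        q=(np.hypot(c[...,0]-a,c[...,1]-b)<28); r=q&M[t]&(z>70)&(z<100)
        print(n,t,"top",np.nanmax(z[q]).round(1) if q.any() else None,"ring z",np.median(z[r]).round(1) if r.any() else None,r.sum())
print(readout.state()["time_s"])
E
```

```text
side red top 128.3 ring z 83.9 149
side blue top 128.6 ring z 84.0 124
side yellow top 113.1 ring z 83.9 216
side green top 179.5 ring z 84.0 130
top red top 126.6 ring z 82.2 147
top blue top 126.4 ring z 81.8 116
top yellow top 111.8 ring z 82.3 135
top green top 178.5 ring z 82.2 105
31.7
```

View pics/s8.png

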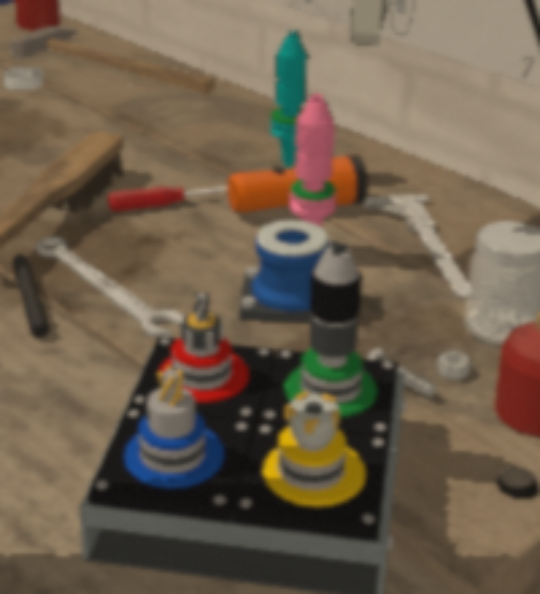

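All four holders sit upright and fully down in matching pockets (rings at 82–84 mm), with the arm clear.

```bash
python3 -c "from bench import hand_in; print(hand_in())"
```

```text
the job is handed in; nothing more can be done
None
```

I moved red, blue and yellow to their matching pockets, then the green drill chuck last; all four are upright, fully seated and released, and the job was handed in at about 32 s of the 112 s limit.

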